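Shift the bench-mounted H-gate shifter into third

TASK

The gear shifter bolted to the bench is to have its third-gear sensor checked. Keep the fingertips closed and push the black ball knob with them: into the neutral cross-channel of the H-shaped gate, across to the right-hand lane without letting it slip back into the near right slot (four dots), then forward, away from the robot, fully home into the third slot (three dots), and move the fingers clear. Do not take the knob between the fingers, and leave the things lying around the shifter where they are.

Things in the scene. Friction and masses are not known exactly. Their poses are not given: they have to be found in the camera images.
- shifter: gear shifter fixed to the bench: black box 124 mm deep (x) by 114 mm wide (y), mounting feet reaching 76 mm to either side, aluminium gate plate on top, 75 mm above the bench. Origin: centre of its underside on the bench; x forward (away from the robot at yaw 0; yaw varies by up to 20 degrees), y left, z up. The lever starts somewhere along the left lane
- gate (a point): centre of the H-shaped opening on top of the gate plate, axes as the shifter's. Left lane at y = +16 mm, right lane at y = -16 mm, each 14 mm wide and open from x = -25 to +25 mm, joined by a cross-channel 18 mm wide along y at x = 0. Red dots number the slots: one far left, two near left, three far right, four near right
- pivot (a point): point about which the lever tilts, inside the shifter on its centre line, 20 mm above the bench, axes as the shifter's. From here the knob's centre lies at x = 100 mm sin(forward), y = -100 mm sin(across) cos(forward), z = 100 mm cos(across) cos(forward), with the two joint values below
- knob (a point): centre of the black ball knob, 40 mm in diameter, 100 mm from the pivot (120 mm above the bench when upright, about 110 mm at the slot ends), on a 10 mm steel shaft with an 18 mm collar below the ball. The lever stays where it is left; moving it takes about 1 to 2 N at the knob, and the gate walls stop its shaft
- tilt_across (a joint): sideways tilt of the lever in rad: about -0.30 in the left lane, 0 upright, about +0.30 in the right lane (play about 0.04 either way); grows as the knob goes to the shifter's right (its -y)
- tilt_forward (a joint): fore-and-aft tilt of the lever in rad: 0 in the cross-channel (play about 0.08 either way), about +0.34 fully home in a far slot, about -0.34 fully home in a near slot; grows as the knob goes forward (the shifter's +x)
- solder_spool: bystander: clear spool with a rest of solder wire, 45 mm across and 38 mm high, loose beside the shifter; origin at its underside
- flux_jar: bystander: small amber jar with a black lid, 46 mm across and 32 mm high, loose beside the shifter; origin at the centre of its underside
- usb_charger: bystander: white charger brick 42 x 75 x 22 mm, loose beyond the shifter; origin at the centre of its underside

How it is judged:
By the outcome, as a careful person would: the job done as asked, in the order asked, and still so for the second after the job is handed in, with the robot touching nothing.
It also fails if it takes over 69 s, if anything falls off the work surface, if the arm or the gripper's body presses on something with over 40 N, if the wrist force passes 120 N, or if a joint passes its speed limit or range.

ROBOT

A 7-joint arm with a two-finger parallel gripper is mounted at the origin on a cart in front of the work surface, level with it; the furniture and walls round the work are solid. World frame = base frame: x ahead of the robot, y to its left, z up, the work surface at z = 0. Lengths are in m, angles in rad, forces in N, time in s.
With the tool pointing down it reaches from about 0.4 to 0.85 m from the base axis. Payload 4.5 kg.
Tool frame: the origin (TCP) lies on the centre line of the jaws, within the pads' length; the fingertips stand 11 mm ahead of it and the grasp point (between the pads) lies 8 mm behind it; z points along the fingers, y is the line along which they close (so a half turn about z gives the same grasp; the last joint's range is limited). The gripper opens to 88 mm and grips with 3 to 60 N. Pads are 18 mm wide; open, the fingers measure 123 mm over their backs; the gripper's body (75 mm by 187 mm) begins 45 mm behind the grasp point.
Start: joints at [1.186, 0.689, -0.195, 1.565, 0.157, 0.902, -0.215], TCP at [0.254, -0.571, 0.25] pointing down, gripper open.
Joint ranges: [-3.01, 3.01], [-0.46, 2.08], [-1.47, 1.51], [0.13, 2.56], [-1, 4.14], [0.04, 2.09], [-2.66, 2.66]. Speed limits (rad/s): [2.57, 2.57, 3.14, 3.14, 3.14, 3.14, 3.14].

INTERFACE

Orientations are given as a 3x3 rotation matrix whose columns are the frame's x, y, z axes.
In Python, from station import get_obs, vision, job gives the robot as it stands. The module is installed in compiled form; this text tells all that it offers.
- The arm moves only by the tool step_arm, never from a script. Its arguments are lists of equal length, an entry for each row: "travel": the shift along the tool's x, y, z in mm, a list of three; "twist": the turn about the tool's z in degrees. A call has 1 to 20 rows; each row shifts and turns the commanded pose from where the row before left it, along the tool's axes as they then stand; what a row does not reach is not made up. A row lasts 1/10 s, in which the tool goes at most 50 mm and 8.59 degrees, less where a joint would pass 70% of its speed; a pose out of reach is approached as far as the arm can. A call with a gripper value outside its range is refused whole. "jaw" is the finger opening in mm, from 0 to 88.1, set as the call begins (left out, the last holds). The fingers move at their own pace and stop on an object; "newtons" is the grip in N (left out, the last holds). Time passes only in rows, so rows that do not move let the fingers close. It gives the time, the measured TCP pose, the force, the opening and the grip force at its end, in the units of the state.
- get_obs(): the state, without advancing time (a new reading comes with each control period).
- vision.read_camera(name): name is "side" or "top" or "wrist"; returns the picture (384x512x3 uint8, red, green, blue); there is no depth.
- vision.get_calibration(name): a dict with "K" (3x3 intrinsics, pixels), "rvec" (rotation vector, rad) and "tvec" (3), from world to camera coordinates, as OpenCV has them. Camera axes: x right, y down, z forward; pixel columns grow to the right and rows downward; lengths in m; the calibration is good to about 2 mm. A picture is of the moment at which its call begins: read the wrist's pose just before it. get_calibration takes no time and is no camera call; for the wrist camera it gives the pose at the moment of the call.
- job.close_job(): hands the job in; it is judged then, once.
The state is a dict: "time_s": time; "joints": joint angles; "dq": joint speeds; "effort": joint torques, N m; "eef_pos": TCP position; "orientation": TCP orientation; "wrist_force": force on the tool from outside, world axes, zero at the start; "ft_torque": the same for the moment, N m; "opening": finger opening in m; "finger_force": force on a finger pad.
Only numpy, scipy, OpenCV 4.12 (cv2) and the standard library are available. Lean on these libraries where they do the work, as an engineer would, in place of code of your own. Each camera call takes 0.05 s, during which the arm holds its last target. There are 200 camera calls.

## Working session

There is one attempt and no reset: what is moved stays moved. The work goes in short steps, Python scripts to look and compute and a tool call to move; the robot and the scene stay as the last step left them, time stands still between calls to the robot, and variables do not carry over. Pictures are saved under pics/ and viewed, at most 13 in all, crops included, and the job is handed in when it is done.

Besides the shell and the picture viewer there is one more tool, called after ">>>" in YAML: its name, and indented under it one key for each argument. step_arm: Moves the arm, as the interface text tells. Its arguments: {"type":"object","properties":{"travel":{"type":"array","items":{"type":"array","items":{"type":"number"}}},"twist":{"type":"array","items":{"type":"number"}},"jaw":{"type":"number"},"newtons":{"type":"number"}},"required":["travel","twist"]}

```bash
mkdir -p pics; python3 - <<'E'
from station import get_obs, vision
import cv2, numpy as np
o=get_obs();print(o['time_s'],o['eef_pos'],o['orientation'],o['opening'],o['wrist_force'])
for n in ('top','side'):
    c=vision.get_calibration(n);print(n,c)
    cv2.imwrite(f'pics/{n}0.png',vision.read_camera(n)[:,:,::-1])
E
```

```text
0.0 [ 0.25387816 -0.57042834  0.24891035] [[ 9.13504809e-01  4.06826948e-01 -8.93354420e-04]
 [ 4.06827902e-01 -9.13503347e-01  1.64125061e-03]
 [-1.48377277e-04 -1.86273183e-03 -9.99998254e-01]] 0.08803936973398434 [-0.03342576  0.42783383  0.28178046]
top {'K': array([[357.94780374,   0.        , 251.3553613 ],
       [  0.        , 357.94780374, 186.67047344],
       [  0.        ,   0.        ,   1.        ]]), 'rvec': array([ 2.0924441 , -2.10882881,  0.24703091]), 'tvec': array([-0.09992271,  0.56149014,  0.80944461])}
side {'K': array([[378.43106429,   0.        , 258.36394551],
       [  0.        , 378.43106429, 191.08498669],
       [  0.        ,   0.        ,   1.        ]]), 'rvec': array([ 0.27497242,  2.68571852, -1.40592953]), 'tvec': array([0.56561005, 0.07255597, 0.88129624])}
```

View pics/top0.png

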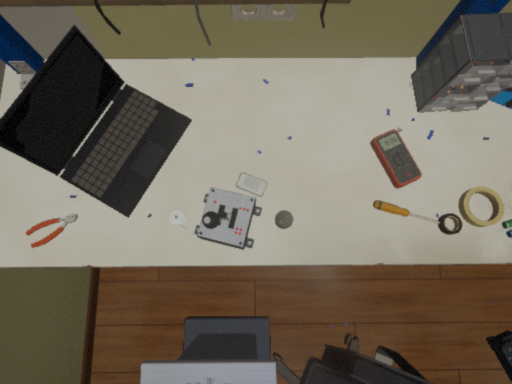

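View pics/side0.png

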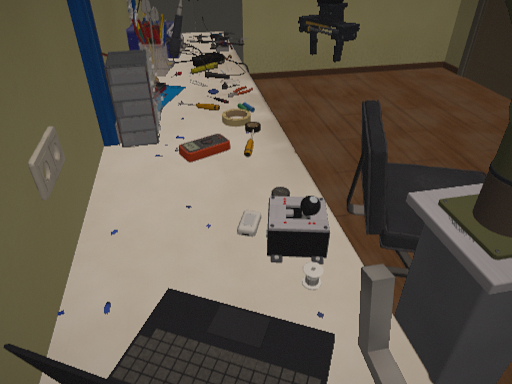

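The top view has the shifter near (228,217), the knob near (210,219), the spool at (177,217), the jar at (284,219) and the charger at (252,184). I'll enlarge it.

```bash
python3 - <<'E'
import cv2
i=cv2.imread('pics/top0.png')[165:260,165:300]
a=cv2.resize(i,None,fx=5.9,fy=5.9,interpolation=cv2.INTER_CUBIC)
cv2.imwrite('pics/topc.png',a)
E
```

```text
(no output)
```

View pics/topc.png

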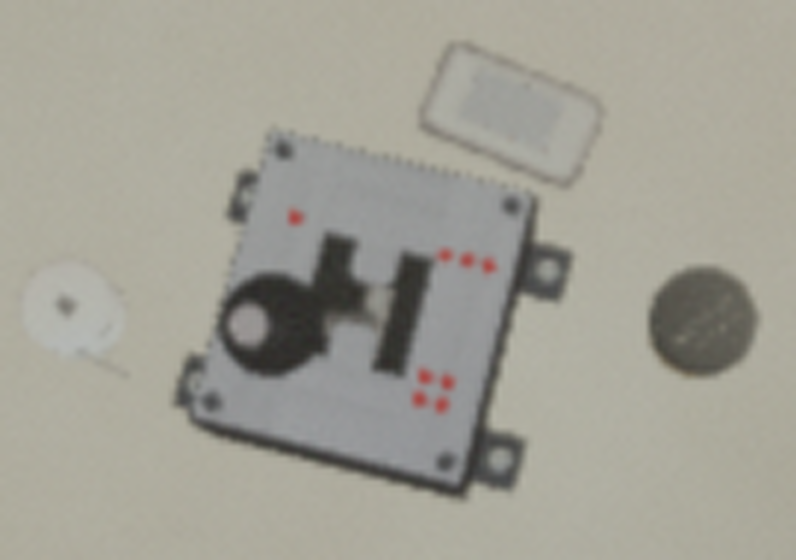

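The crop shows plate screws at (284,150), (512,205), (445,461) and (211,402). The right lane runs from (418,258) to (388,372), and the knob ball is centred near (272,325).

```bash
cat > h.py <<'E'
import numpy as np, cv2
from station import vision,get_obs
def ray(cam,uv):
    c=vision.get_calibration(cam);R=cv2.Rodrigues(c['rvec'])[0]
    n=cv2.undistortPoints(np.array([[uv]],float),c['K'],None).ravel()
    return -R.T@c['tvec'], R.T@np.array([n[0],n[1],1.])
def atz(cam,uv,z):
    o,d=ray(cam,uv);return o+d*(z-o[2])/d[2]
def proj(cam,P):
    c=vision.get_calibration(cam)
    return cv2.projectPoints(np.atleast_2d(np.array(P,float)),c['rvec'],c['tvec'],c['K'],None)[0][:,0]
E
python3 - <<'E'
from h import *
from scipy.optimize import least_squares
cr=lambda u,v:((u+.5)/5.9-.5+165,(v+.5)/5.9-.5+165)
P=lambda u,v,z:atz('top',cr(u,v),z)
s=[P(*q,.075) for q in [(284,150),(512,205),(445,461),(211,402)]]
for a in s: print(a)
print('centre',np.mean(s,0))
x=(s[0]+s[1]-s[2]-s[3])/2; y=(s[0]+s[3]-s[1]-s[2])/2
print(np.linalg.norm(x),np.linalg.norm(y),np.arctan2(x[1],x[0]),np.arctan2(-y[0],y[1]))
f,n,l=P(418,258,.075),P(388,372,.075),P(338,240,.075)
print('laneR',f,n,(f+n)/2,'yaw',np.arctan2(*(f-n)[1::-1]),np.linalg.norm(f-n),np.linalg.norm(f-l))
k=P(272,325,.115);print('knob',k)
c=np.mean(s,0);yw=np.arctan2(x[1],x[0]);d=(k-c)[:2]
print('local',np.array([[np.cos(yw),np.sin(yw)],[-np.sin(yw),np.cos(yw)]])@d)
for n_,q,z in [('spool',(70,308),.038),('jar',(703,322),.032),('chg',(512,113),.022)]:
    p=P(*q,z);d=(p-c)[:2];print(n_,p,np.array([[np.cos(yw),np.sin(yw)],[-np.sin(yw),np.cos(yw)]])@d)
E
```

```text
[ 0.5508283  -0.01110363  0.075     ]
[ 0.52723965 -0.10402591  0.075     ]
[ 0.4244719  -0.07673981  0.075     ]
[0.44842735 0.01618337 0.075     ]
centre [ 0.4877418 -0.0439215  0.075    ]
0.10615132903492502 0.09591529585812443 -0.25997180416579496 -0.2504543979211207
laneR [ 0.50573616 -0.06591168  0.075     ] [ 0.45980107 -0.05405111  0.075     ] [ 0.48276862 -0.0599814   0.075     ] yaw -0.252683971881026 0.04744159906656511 0.033245134288842834
knob [ 0.47337528 -0.01191363  0.115     ]
local [-0.02211149  0.02723935]
spool [0.49201602 0.08131652 0.038     ] [-0.02806226  0.12212837]
jar [ 0.48490966 -0.1842833   0.032     ] [ 0.03334349 -0.13637327]
chg [ 0.57859195 -0.10457448  0.022     ] [ 0.10338838 -0.03526155]
```

>>> step_arm:
  travel:
    - [0,0,0]
    - [0,0,0]
    - [0,0,0]
    - [0,0,0]
    - [0,0,0]
    - [0,0,0]
    - [0,0,0]
    - [0,0,0]
  twist: [7.7,7.7,7.7,7.7,7.8,0,0,0]
  jaw: 0
  newtons: 20

```text
time_s: 0.9
eef_pos: [0.2542, -0.5709, 0.2496]
orientation: [[0.968, -0.25, -0.0], [-0.25, -0.968, 0.0], [-0.0, -0.0, -1.0]]
wrist_force: [-0.6, 0.6, 0.5]
opening: 0.0262
finger_force: 0.0
```

```bash
cat >> h.py <<'E'
C=np.array([.488,-.044,0]);YW=-.255
S=np.array([[np.cos(YW),-np.sin(YW),0],[np.sin(YW),np.cos(YW),0],[0,0,1]])
def W(x,y,z): return C+S@(np.array([x,y,z])/1e3)
def L(p): return (S.T@(np.array(p)-C))*1e3
def to(x,y,z):
    o=get_obs(); return np.array(o['orientation']).T@(W(x,y,z)-o['eef_pos'])*1e3
def st():
    o=get_obs();R=np.array(o['orientation']);print('t',round(o['time_s'],2),'L',L(o['eef_pos']).round(1),'F',(S.T@o['wrist_force']).round(1),'open',round(o['opening']*1e3,1),'yawerr',np.degrees(np.arctan2(R[1,0],R[0,0])-YW).round(2),'tilt',R[:2,2].round(4),'q7',o['joints'][6])
E
python3 -c "
from h import *
st();print(to(-70,28,180))"
```

```text
t 0.9 L [ -93.4 -568.8  249.6] F [-0.8  0.5  0.5] open 26.2 yawerr 0.14 tilt [-0.      0.0004] q7 -0.7451131276261138
[  24.83363922 -596.71350514   69.76680587]
```

>>> step_arm:
  travel:
    - [2,-20,0]
    - [2,-40,0]
    - [2,-40,0]
    - [2,-40,0]
    - [2,-40,0]
    - [2,-40,0]
    - [2,-40,0]
    - [2,-40,0]
    - [2,-40,0]
    - [2,-40,0]
    - [2,-40,0]
    - [3,-40,5]
    - [0,-40,10]
    - [0,-40,15]
    - [0,-36,20]
    - [0,-20,20]
    - [0,0,0]
    - [0,0,0]
  twist: [0,0,0,0,0,0,0,0,0,0,0,0,0,0,0,0,0,0]

```text
time_s: 2.7
eef_pos: [0.4284, -0.001, 0.1797]
orientation: [[0.968, -0.251, -0.001], [-0.251, -0.968, -0.0], [-0.001, 0.001, -1.0]]
wrist_force: [-0.2, -0.5, -0.1]
opening: 0.0005
finger_force: 0.0
```

```bash
python3 -c "
from h import *
st();print(to(-70,28,108))
cv2.imwrite('pics/w1.png',vision.read_camera('wrist')[:,:,::-1])
c=np.array([W(0,0,75),W(25,-16,75),W(-25,-16,75),W(25,16,75),W(-22,27,113)])
print(proj('wrist',c).round(0))"
```

```text
t 2.7 L [-68.5  26.6 179.7] F [-0.1 -0.5 -0.1] open 0.5 yawerr 0.08 tilt [-0.0009 -0.0004] q7 -1.829193804673962
[-1.39868789 -1.4289512  71.72906   ]
[[299.  94.]
 [325.  54.]
 [321. 131.]
 [276.  54.]
 [259. 135.]]
```

View pics/w1.png

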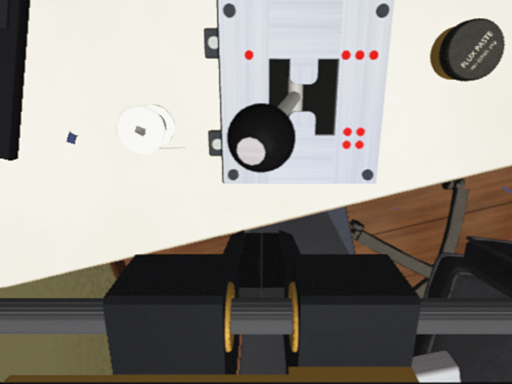

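The wrist view has the right lane running from (327,59) to (325,133) and the ball at (262,138), about 2 mm off my prediction. I'll shift the centre by (-1.5,-1.5) mm. The knob is near the rear of the left lane, with the fingers behind it.

>>> step_arm:
  travel:
    - [-1,0,10]
    - [-1,0,20]
    - [0,0,20]
    - [0,0,15]
    - [0,0,7]
    - [0,0,0]
  twist: [0,0,0,0,0,0]

```text
time_s: 3.35
eef_pos: [0.4266, -0.0013, 0.1078]
orientation: [[0.967, -0.254, -0.0], [-0.254, -0.967, -0.001], [-0.0, 0.001, -1.0]]
wrist_force: [-0.0, 0.9, 0.1]
opening: 0.0004
finger_force: 0.0
```

```bash
sed -i 's/^C=.*/C0=np.array([.488,-.044,0]);YW=-.255/; s/^S=\(.*\)/S=\1\nC=C0+S@np.array([-.0015,-.0015,0])/' h.py; python3 -c "
from h import *
st()
cv2.imwrite('pics/s1.png',cv2.resize(vision.read_camera('side')[160:280,220:380,::-1],None,fx=5,fy=5,interpolation=cv2.INTER_CUBIC))"
```

```text
t 3.35 L [-68.6  27.4 107.8] F [-0.3  0.9  0.1] open 0.4 yawerr -0.11 tilt [-0.0003 -0.0005] q7 -1.8232845713006
```

View pics/s1.png

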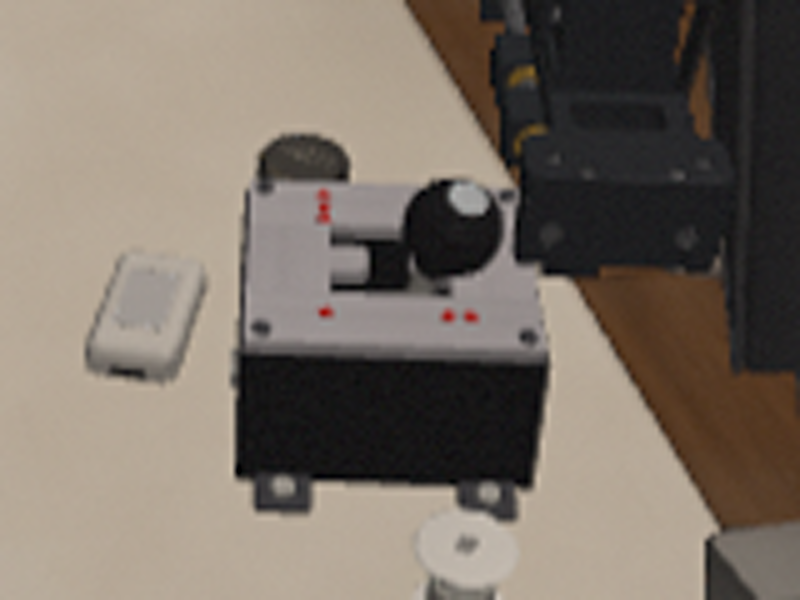

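```bash
python3 -c "
from h import *
p=[W(-68.6+dx,27.4+dy,z) for dx in(-9,9) for dy in (18,-18) for z in (97,150)]+[W(-22,27,113)]+[W(-68.6,27+90,161),W(-68.6+37,27+90,161)]
print(((proj('side',p)-[220,160])*5).round(0))"
```

```text
[[591. 287.]
 [608. 176.]
 [580. 231.]
 [596. 123.]
 [545. 285.]
 [560. 175.]
 [535. 230.]
 [550. 121.]
 [448. 221.]
 [613. 270.]
 [504. 267.]]
```

The gripper body hides the fingers, as the projection says it should. The ball is at (453,227), close to the predicted (448,221). Now the forward push.

>>> step_arm:
  travel:
    - [6,0,0]
    - [6,0,0]
    - [4,0,0]
    - [4,0,0]
    - [4,0,0]
    - [4,0,0]
    - [4,0,0]
    - [3,0,0]
    - [0,0,0]
    - [0,0,0]
  twist: [0,0,0,0,0,0,0,0,0,0]

```text
time_s: 4.4
eef_pos: [0.4612, -0.0091, 0.1077]
orientation: [[0.968, -0.252, 0.001], [-0.252, -0.968, -0.0], [0.001, -0.0, -1.0]]
wrist_force: [-0.3, 0.5, 0.0]
opening: 0.0003
finger_force: 0.0
```

```bash
cat >> h.py <<'E'
def ball(name,cam='top'):
    # fit ball outline: dark blob + project model grid over (across, forward)
    im=vision.read_camera(cam);cv2.imwrite(name,im[:,:,::-1]);return im
def knob(a,f): return W(100*np.sin(f),-100*np.sin(a)*np.cos(f),20+100*np.cos(a)*np.cos(f))
E
python3 -c "
from h import *
st()
im=ball('pics/a.png')
w=ball('pics/aw.png','wrist')
for f in (-.08,0,.03,.08): print(f,proj('top',[knob(-.28,f)]).round(1),proj('wrist',[knob(-.28,f)]).round(0))
a=cv2.resize(im[185:245,185:265,::-1],None,fx=5,fy=5,interpolation=cv2.INTER_CUBIC)
b=w[0:300,100:484,::-1]
o=np.zeros((300,800,3),np.uint8);o[:,:400]=a;o[:,400:784]=b
cv2.imwrite('pics/a2.png',o)"
```

```text
t 4.4 L [-33.2  28.5 107.7] F [-0.4  0.4  0. ] open 0.3 yawerr -0.01 tilt [ 0.0013 -0.0003] q7 -1.8096632666720296
-0.08 [[212.7 214.3]] [[263. 214.]]
0 [[213.6 210.9]] [[263. 194.]]
0.03 [[214.  209.6]] [[263. 187.]]
0.08 [[214.6 207.5]] [[263. 174.]]
```

View pics/a2.png

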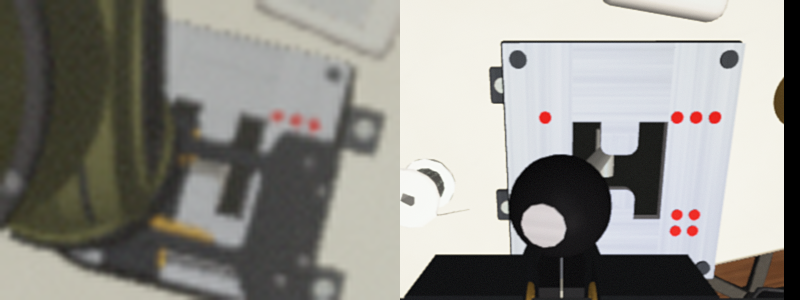

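The wrist view has the ball at about (260,205), so the forward tilt is about -0.045 and the knob is at x ≈ -4.5 mm. The 29 mm push offset holds, so 7 mm more.

>>> step_arm:
  travel:
    - [3,0,0]
    - [2,0,0]
    - [2,0,0]
    - [0,0,0]
    - [0,0,0]
  twist: [0,0,0,0,0]

```text
time_s: 5.0
eef_pos: [0.4676, -0.0107, 0.1077]
orientation: [[0.968, -0.252, 0.001], [-0.252, -0.968, -0.0], [0.001, -0.0, -1.0]]
wrist_force: [-1.0, 0.4, 1.4]
opening: 0.0004
finger_force: 0.3
```

>>> step_arm:
  travel:
    - [-10,0,0]
    - [-20,0,0]
    - [-6,0,-15]
    - [0,0,-30]
    - [0,0,-25]
    - [0,0,-5]
    - [0,0,0]
  twist: [0,0,0,0,0,0,0]

```text
time_s: 5.7
eef_pos: [0.4326, -0.0015, 0.1832]
orientation: [[0.968, -0.252, 0.002], [-0.252, -0.968, 0.0], [0.002, -0.001, -1.0]]
wrist_force: [0.5, -0.2, -1.1]
opening: 0.0006
finger_force: 0.0
```

```bash
python3 -c "
from h import *
st()
w=ball('pics/bw.png','wrist')
P=[W(25,-16,75),W(-25,-16,75),W(25,16,75)]+[knob(-.28,f) for f in (-.05,0,.05)]
print(proj('wrist',P).round(1),'to',to(2,82,183))"
```

```text
t 5.7 L [-62.8  28.7 183.2] F [ 0.5 -0.1 -1.1] open 0.6 yawerr 0.01 tilt [0.0019 0.0001] q7 -1.8278055022661686
[[328.1  62.6]
 [324.2 138.2]
 [279.7  62.6]
 [262.4 113.7]
 [262.3 104.7]
 [262.4  95.6]] to [ 65.21229717 -53.38139222  -0.52037902]
```

View pics/bw.png

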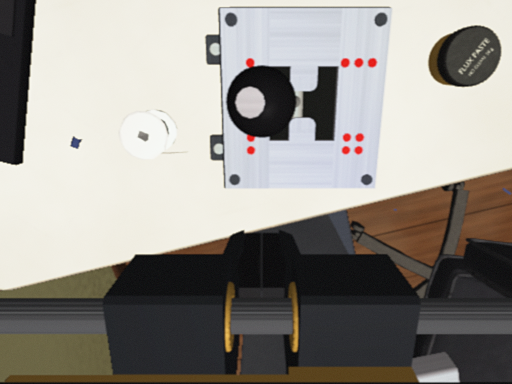

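The ball is at (262,102), level with the cross-channel and slightly forward (tilt about +0.02). Next I go round to its left side.

>>> step_arm:
  travel:
    - [0,-15,0]
    - [0,-25,0]
    - [5,-15,0]
    - [20,0,0]
    - [25,0,0]
    - [15,0,0]
    - [0,0,10]
    - [0,0,20]
    - [0,0,25]
    - [0,0,15]
    - [0,0,4]
    - [0,0,0]
  twist: [0,0,0,0,0,0,0,0,0,0,0,0]

```text
time_s: 6.95
eef_pos: [0.5079, 0.0353, 0.1076]
orientation: [[0.968, -0.252, -0.003], [-0.252, -0.968, -0.0], [-0.003, 0.001, -1.0]]
wrist_force: [-0.4, -0.3, 0.2]
opening: 0.0004
finger_force: 0.0
```

```bash
python3 -c "
from h import *
st()"
```

```text
t 6.95 L [  0.7  83.2 107.6] F [-0.3 -0.4  0.2] open 0.4 yawerr 0.02 tilt [-0.0031 -0.0004] q7 -1.866432650341621
```

>>> step_arm:
  travel:
    - [1,6,0]
    - [0,6,0]
    - [0,4,0]
    - [0,4,0]
    - [0,4,0]
    - [0,4,0]
    - [0,4,0]
    - [0,4,0]
    - [0,4,0]
    - [0,4,0]
    - [0,4,0]
    - [0,4,0]
    - [0,0,0]
    - [0,0,0]
  twist: [0,0,0,0,0,0,0,0,0,0,0,0,0,0]

```text
time_s: 8.35
eef_pos: [0.4967, -0.0159, 0.1085]
orientation: [[0.968, -0.253, -0.001], [-0.253, -0.968, -0.001], [-0.001, 0.001, -1.0]]
wrist_force: [-1.1, -0.1, 0.6]
opening: 0.0004
finger_force: 0.0
```

```bash
python3 -c "
from h import *
st()
ball('pics/cw.png','wrist')
s=ball('pics/cs.png','side')
cv2.imwrite('pics/cs2.png',cv2.resize(s[160:280,220:380,::-1],None,fx=5,fy=5,interpolation=cv2.INTER_CUBIC))
P=[W(25,-16,75),W(-25,-16,75)]+[knob(a,.02) for a in (-.1,0,.1,.2,.3)]
print(proj('wrist',P).round(1).tolist(),((proj('side',P)-[220,160])*5).round(0).tolist())"
```

```text
t 8.35 L [  2.8  30.9 108.5] F [-1.1 -0.4  0.6] open 0.4 yawerr -0.04 tilt [-0.0009 -0.0006] q7 -1.7985601065563555
[[353.3, 190.7], [346.4, 277.4], [313.1, 277.0], [337.9, 277.6], [362.3, 276.9], [385.3, 275.0], [406.5, 271.8]] [[324.0, 229.0], [442.0, 233.0], [387.0, 181.0], [386.0, 166.0], [385.0, 153.0], [384.0, 142.0], [383.0, 134.0]]
```

View pics/cw.png

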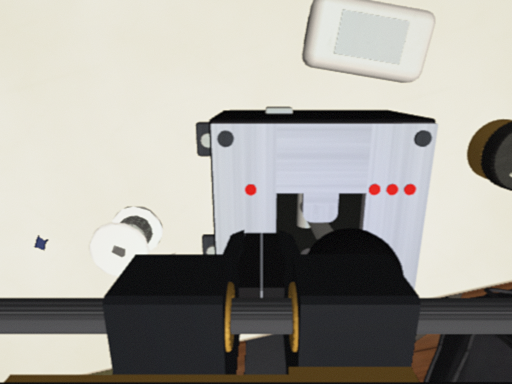

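The ball's right edge is at u≈404 and its top at v≈230. That puts the across tilt near +0.06 and the forward tilt near +0.02, with the finger offset at about 37 mm. I need about 23 mm more.

>>> step_arm:
  travel:
    - [0,4,0]
    - [0,4,0]
    - [0,4,0]
    - [0,4,0]
    - [0,3,0]
    - [0,3,0]
    - [0,0,0]
    - [0,0,0]
  twist: [0,0,0,0,0,0,0,0]

```text
time_s: 9.25
eef_pos: [0.4914, -0.0369, 0.1086]
orientation: [[0.968, -0.253, -0.0], [-0.253, -0.968, -0.0], [-0.0, 0.0, -1.0]]
wrist_force: [-0.5, 0.0, 0.3]
opening: 0.0007
finger_force: 0.0
```

```bash
python3 -c "
from h import *
st()
w=ball('pics/dw.png','wrist');s=ball('pics/ds.png','side')
P=[W(25,-16,75),W(-25,-16,75)]+[knob(a,.02) for a in (.2,.25,.3,.35)]
print(proj('wrist',P).round(1).tolist(),((proj('side',P)-[220,160])*2.5).round(0).tolist())
o=np.zeros((384,800,3),np.uint8);o[:,:400]=w[:,112:,::-1];o[:300,400:]=cv2.resize(s[160:280,220:380,::-1],(400,300))
cv2.imwrite('pics/d2.png',o)"
```

```text
t 9.25 L [  3.    9.2 108.6] F [-0.5 -0.1  0.3] open 0.7 yawerr -0.02 tilt [-0.0004 -0.0004] q7 -1.7696759794411778
[[310.5, 191.0], [306.8, 277.6], [332.0, 275.2], [343.2, 273.7], [354.0, 272.0], [364.3, 270.1]] [[162.0, 114.0], [221.0, 116.0], [192.0, 71.0], [192.0, 69.0], [192.0, 67.0], [191.0, 65.0]]
```

View pics/d2.png

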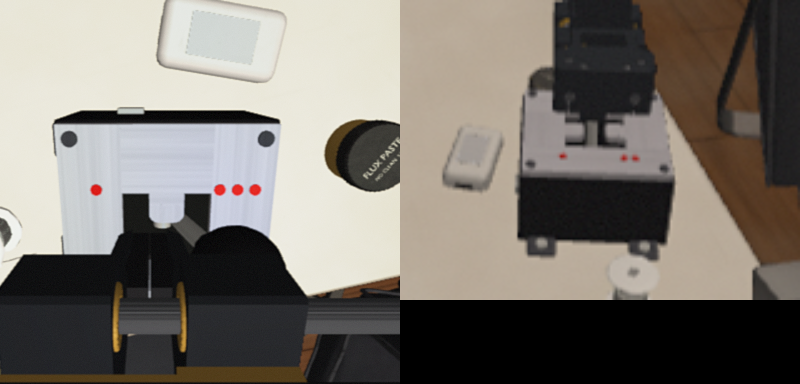

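The ball's right edge is at u≈399 in the full frame, so the across tilt is about 0.29 and the forward tilt about +0.02. The shaft sits centred in the right lane at the cross-channel. I'll back off, lift and go behind it.

>>> step_arm:
  travel:
    - [0,-8,0]
    - [0,-12,0]
    - [0,0,-15]
    - [0,0,-30]
    - [0,0,-25]
    - [-10,0,-5]
    - [-25,0,0]
    - [-23,0,0]
    - [0,15,0]
    - [0,25,0]
    - [0,18,0]
    - [0,0,0]
    - [0,0,0]
  twist: [0,0,0,0,0,0,0,0,0,0,0,0,0]

```text
time_s: 10.65
eef_pos: [0.4256, -0.0578, 0.1833]
orientation: [[0.968, -0.252, -0.001], [-0.252, -0.968, 0.001], [-0.001, -0.0, -1.0]]
wrist_force: [0.1, 0.8, -0.3]
opening: 0.0002
finger_force: 0.0
```

```bash
python3 -c "
from h import *
st()
w=ball('pics/ew.png','wrist')
P=[W(25,-16,75),W(-25,-16,75)]+[knob(.29,f) for f in (-.05,0,.05)]
print(proj('wrist',P).round(1).tolist())"
```

```text
t 10.65 L [-55.5 -27.6 183.3] F [-0.1  0.8 -0.3] open 0.2 yawerr 0.03 tilt [-0.0008  0.0006] q7 -1.7332392722382899
[[244.5, 75.2], [245.4, 149.2], [263.4, 127.4], [263.5, 118.7], [263.5, 109.8]]
```

View pics/ew.png

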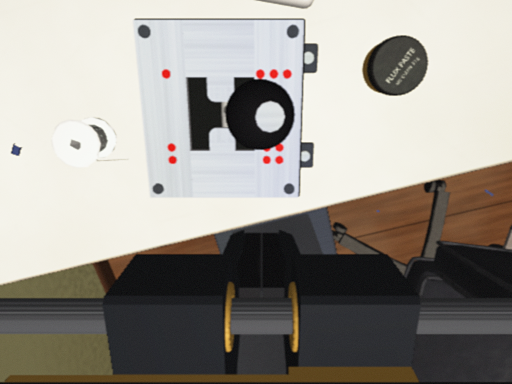

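The ball is at (260,114): right lane, forward tilt about +0.02. Lower behind it and push forward.

>>> step_arm:
  travel:
    - [0,0,15]
    - [0,0,25]
    - [0,0,25]
    - [0,0,11]
    - [6,0,0]
    - [6,0,0]
    - [6,0,0]
    - [4,0,0]
    - [4,0,0]
    - [4,0,0]
    - [4,0,0]
    - [4,0,0]
    - [4,0,0]
    - [4,0,0]
    - [4,0,0]
    - [4,0,0]
    - [3,0,0]
    - [0,0,0]
    - [0,0,0]
  twist: [0,0,0,0,0,0,0,0,0,0,0,0,0,0,0,0,0,0,0]

```text
time_s: 12.6
eef_pos: [0.4814, -0.0732, 0.1077]
orientation: [[0.968, -0.252, 0.001], [-0.252, -0.968, -0.0], [0.001, 0.0, -1.0]]
wrist_force: [0.3, 0.2, -0.4]
opening: 0.0004
finger_force: 0.3
```

>>> step_arm:
  travel:
    - [2,0,0]
    - [1,0,0]
    - [0,0,0]
  twist: [0,0,0]

```text
time_s: 12.9
eef_pos: [0.4825, -0.0735, 0.1075]
orientation: [[0.968, -0.252, -0.003], [-0.252, -0.968, 0.0], [-0.003, 0.0, -1.0]]
wrist_force: [-4.5, 2.1, 0.1]
opening: 0.0005
finger_force: 2.4
```

```bash
python3 -c "
from h import *
st()"
```

```text
t 12.9 L [  3.6 -28.5 107.5] F [-4.8  0.9  0.1] open 0.5 yawerr 0.02 tilt [-0.003   0.0005] q7 -1.7128809057990693
```

>>> step_arm:
  travel:
    - [1,0,0]
    - [1,0,0]
    - [0,0,0]
    - [0,0,0]
  twist: [0,0,0,0]

```text
time_s: 13.3
eef_pos: [0.483, -0.0737, 0.1074]
orientation: [[0.968, -0.252, -0.006], [-0.252, -0.968, 0.001], [-0.006, 0.001, -1.0]]
wrist_force: [-7.0, 4.0, 2.7]
opening: 0.0007
finger_force: 3.6
```

>>> step_arm:
  travel:
    - [-6,0,0]
    - [-15,0,0]
    - [-20,0,0]
    - [-15,0,-5]
    - [0,0,-20]
    - [0,0,-30]
    - [0,0,-15]
    - [0,0,0]
    - [0,0,0]
  twist: [0,0,0,0,0,0,0,0,0]

```text
time_s: 14.2
eef_pos: [0.4328, -0.0605, 0.1778]
orientation: [[0.968, -0.252, 0.003], [-0.252, -0.968, -0.0], [0.003, -0.0, -1.0]]
wrist_force: [-0.3, -0.6, -0.0]
opening: 0.0006
finger_force: 0.0
```

```bash
python3 -c "
from h import *
st()
w=ball('pics/fw.png','wrist')
P=[W(25,-16,75),W(-25,-16,75)]+[knob(.29,f) for f in (.25,.3,.34)]
print(proj('wrist',P).round(1).tolist())"
```

```text
t 14.2 L [-47.7 -28.4 177.8] F [-0.1 -0.7 -0. ] open 0.6 yawerr -0.01 tilt [ 0.003  -0.0004] q7 -1.729237908944687
[[241.8, 86.2], [243.0, 160.6], [259.2, 86.6], [258.5, 77.6], [257.8, 70.4]]
```

View pics/fw.png

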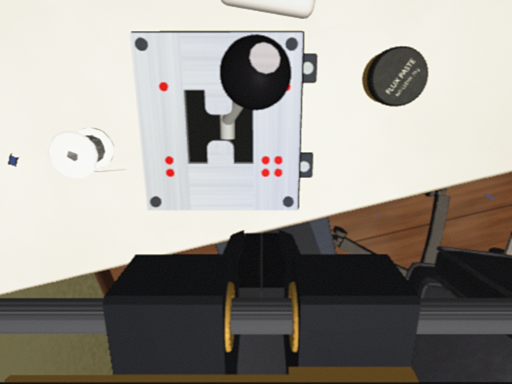

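The ball is at (256,72), which matches the predicted fully-home position of (258,70). The fingers are well clear and the jar, spool and charger haven't moved.

```bash
python3 -c "
from station import job
print(job.close_job())"
```

```text
the job is handed in; nothing more can be done
None
```

The lever is fully home in the third slot, pushed there with closed fingertips by way of the neutral cross-channel. The fingers are clear, the spool, jar and charger were left where they were, and the job is handed in at about 14 s.

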